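# Change the carriage battery: trip the hidden latch with the release key

## Robot

A 6-joint arm with a two-finger parallel gripper is mounted at the origin on the work surface; the furniture and walls round the work are solid. World frame = base frame: x ahead of the robot, y to its left, z up, the work surface at z = 0. Lengths are in m, angles in rad, forces in N, time in s.
With the tool pointing down it reaches from about 0.3 to 0.75 m from the base axis. Payload 8.5 kg.
Tool frame: the origin (TCP) lies on the front face of the gripper's body, between the roots of the fingers; the fingertips stand 64 mm ahead of it and the grasp point (between the pads) lies 45 mm ahead of it (robot.grasp_offset is the distance from the TCP to the grasp point, in m); z points along the fingers, y is the line along which they close (so a half turn about z gives the same grasp; the last joint's range is limited). The gripper opens to 88 mm and grips with 3 to 60 N. Pads are 18 mm wide; open, the fingers measure 123 mm over their backs; the gripper's body (75 mm by 187 mm) begins 45 mm behind the grasp point.
Start: joints at [-1.466, 0.381, 1.297, -0, 1.464, -0.215], TCP at [0.173, -0.522, 0.303] pointing down, gripper open.
Joint ranges: [-3.11, 3.11], [-0.89, 2.33], [0.22, 2.48], [-1.42, 4.56], [0.17, 2.85], [-2.88, 2.88]. Speed limits (rad/s): [2.39, 2.39, 3.14, 3.14, 3.14, 3.14].

## Interface

Orientations are given as [roll, pitch, yaw] about the fixed x, y, z axes, in that order (R = Rz(yaw) Ry(pitch) Rx(roll)).
In Python, from cell import robot gives the robot as it stands.
- The arm moves only by the tool send_rows, never from a script. Its argument "steps" is text: rows parted by semicolons, each of 5 numbers parted by spaces: the finger opening in mm, from 0 to 88.1, then the shift along the tool's x, y, z in mm, then the turn about the tool's z in degrees. A call has 1 to 10 rows; each row shifts and turns the commanded pose from where the row before left it, along the tool's axes as they then stand; what a row does not reach is not made up. A row lasts 1/10 s, in which the tool goes at most 50 mm and 8.59 degrees, less where a joint would pass 70% of its speed; a pose out of reach is approached as far as the arm can. A call with a gripper value outside its range is refused whole. The fingers move at their own pace and stop on an object; the grip force is fixed at half the most. Time passes only in rows, so rows that do not move let the fingers close. It gives the time, the measured TCP pose, the force, the opening and the grip force at its end, in the units of the state.
- robot.get_state(): the state, without advancing time (a new reading comes with each control period).
- robot.snapshot(name): name is "side" or "top"; returns the picture (384x512x3 uint8, red, green, blue); there is no depth.
- robot.camera_params(name): a dict with "camera_matrix" (3x3 intrinsics, pixels), "rvec" (rotation vector, rad) and "tvec" (3), from world to camera coordinates, as OpenCV has them. Camera axes: x right, y down, z forward; pixel columns grow to the right and rows downward; lengths in m; the calibration is good to about 2 mm. A picture is of the moment at which its call begins. camera_params takes no time and is no camera call.
- robot.finish_job(): hands the job in; it is judged then, once.
The state is a dict: "clock": time; "q": joint angles; "joint_vel": joint speeds; "tau": joint torques, N m; "eef_pos": TCP position; "ee_rot": TCP orientation; "force": force on the tool from outside, world axes, zero at the start; "ft_torque": the same for the moment, N m; "finger_gap": finger opening in m; "grasp_force": force on a finger pad.
Only numpy, scipy, OpenCV 4.12 (cv2) and the standard library are available. Lean on these libraries where they do the work, as an engineer would, in place of code of your own. Each camera call takes 0.05 s, during which the arm holds its last target. There are 200 camera calls.

## Task

The battery of the weld carriage is spent. Take the release key from its hole in the charger, push its pin down through the yellow-framed slot in the carriage's deck and feel along the slot for the hidden latch tab, then press the tab gently (the tab breaks if it is forced) until the battery pack springs up. Park the key fully home in its hole again, lift the pack out, lower it gently upright into the charger's cradle and let go; leave the other things on the bench as they are.

Things in the scene. Friction and masses are not known exactly. Their poses are not given: they have to be found in the camera images.
- carriage: Weld carriage, fixed: red box on four black wheels, 192 x 124 mm (158 mm over the wheels), flat aluminium deck 110 mm above the bench. Origin on the bench; z up; x points from the slot end to the control end (knob, switch, torch arm, up to 147 mm high). Deck: x -80 to +112 mm, y -62 to +62 mm. The battery pack sits flush in the deck at x 0 to 70 mm, y -22 to +22 mm; round it the deck is bare.
- slot (a point): Middle of the slot's mouth, at deck height (110 mm above the bench), 42 mm in front of the pack's front face; axes as the carriage's. The slot has a yellow painted frame; it is 42 mm long (along y), 10 mm wide (along x) and cut through the 8 mm deck.
- tab_zone (a point): Middle of the space below the slot in which the latch tab hides (27 mm below the deck). The tab is 12 mm wide along y; its middle lies -12 to +12 mm along y from here, its top 18 to 36 mm below the deck, found by touch only: a pin 40 mm deep unresisted has missed it. It yields at 2 to 4 N, frees the pack after 7 to 11 mm under 3 to 9 N, meets a firm stop at 11 to 14 mm; never press over 15 N (breaks at 24).
- pack_center (a point): Centre of the battery pack, a black block 70 x 44 x 80 mm (its x, y, z), yellow panel on top, 0.3 kg; axes as the carriage's at the start. Latched, its top is 1 mm above the deck and cannot be gripped. Freed, a spring lifts it 36 mm and keeps it up; then grip it across its 44 mm sides (along y), the fingers just above the deck, and draw it straight up 45 mm out of its well (1 mm play).
- key_grip (a point): Grip point of the release key, on its axis, 88 mm above the pin's tip: middle of a round yellow handle 20 mm across and 58 mm long with a collar, 26 mm across and 5 mm high, at its foot. Below the collar is a ball-nosed steel pin, 6 mm across, 52 mm long. 0.06 kg; z points from tip to handle. At the start the key stands upright in its hole in the charger, its grip point 94 mm above the bench.
- key_tip (a point): The free end of the key's steel pin; axes as the key's.
- charger: Charger, fixed: grey base 122 x 182 x 40 mm (x, y, z) with a black top block 110 x 170 mm up to 58 mm above the bench; origin on the bench under its middle, z up. The cradle is the big pocket on its +y side, the key's hole the small one on its -y side.
- cradle (a point): Middle of the floor of the charger's cradle, 40 mm above the bench; axes as the charger's. The cradle is a pocket 78 mm along x, 52 mm along y and 18 mm deep, so the pack stands in it upright with 4 mm of play each side, either way round.
- key_hole (a point): Centre of the mouth of the key's parking hole, on the charger's top, 58 mm above the bench, 100 mm from the cradle's middle; axes as the charger's. The hole is upright, 10 mm in diameter and 52 mm deep; the key is home when its collar rests on the charger.
- gas_nozzle: Copper gas nozzle, loose, 24 mm across and 64 mm tall, standing; origin under it. To be left alone.
- hex_key: Black hex key lying loose, 31 x 93 x 7 mm; origin under its middle. To be left alone.
- coffee_cup: Brown paper cup, loose, 88 mm across and 98 mm tall, standing; origin under it. To be left alone.
Things that resemble listed ones, but are neither listed nor needed, are in the scene too. Of the things that look like the part that bears key_grip, the larger one is meant.

How it is judged:
On the way, in this order (a step that is already met when the one before it is completed fails the run):
1. the key's pin is in the slot, its tip more than 10 mm below the deck (z of key_tip in the frame of slot below -0.01 m and x of key_tip in the frame of slot between -0.008 and 0.008 m and y of key_tip in the frame of slot between -0.024 and 0.024 m), for 0.1 s.
2. the pack has sprung up at least 25 mm by itself, not touched by the fingers (z of pack_center in the frame of carriage above 0.096 m and contact force between the fingers and pack below 0.5 N), for 0.2 s.
At the end, for the whole second after the job is handed in: The pack stands upright (within 0.1 rad) on the floor of the charger's cradle, its centre within 12 mm of the cradle's middle and 34 to 46 mm above the cradle's floor; the key stands upright (within 0.1 rad) in its hole, its tip more than 47 mm below the hole's mouth; both are at rest (horizontal distance between pack_center and cradle below 0.012 m and z of pack_center in the frame of cradle between 0.034 and 0.046 m and angle between each of pack_center, key_grip's own z axis and vertical below 0.1 rad and linear speed of each of pack, key below 0.02 m/s and horizontal distance between key_grip and key_hole below 0.008 m and z of key_tip in the frame of key_hole below -0.047 m); the robot touches nothing.
It fails at once if the key presses on the carriage or its latch tab with more than 24 N (contact force between key and carriage above 24 N).
It fails at once if the pack is dropped or rammed into the charger (more than 60 N) (contact force between pack and charger above 60 N).
It fails at once if a bystander (gas nozzle, hex key, paper cup) is pushed more than 30 mm or a standing one tipped (distance of any of gas_nozzle, hex_key, coffee_cup from where it was at the start of the episode above 0.03 m or angle between any of gas_nozzle, coffee_cup's own z axis and vertical above 0.4 rad).
It also fails if it takes over 72 s, if anything falls off the work surface, if the arm or the gripper's body presses on something with over 40 N, if the wrist force passes 120 N, or if a joint passes its speed limit or range.

## Working session

There is one attempt and no reset: what is moved stays moved. The work goes in short steps, Python scripts to look and compute and a tool call to move; the robot and the scene stay as the last step left them, time stands still between calls to the robot, and variables do not carry over. Pictures are saved under pics/ and viewed, at most 10 in all, crops included, and the job is handed in when it is done.

Besides the shell and the picture viewer there is one more tool, called as a command line: name --argument value ..., lists and objects as JSON in quotes. send_rows: Moves the arm, as the interface text tells. Its arguments: {"type":"object","properties":{"steps":{"type":"string"}},"required":["steps"]}

```bash
ls; mkdir -p pics; python3 - <<'E'
from cell import robot
import cv2
for n in("side","top"):
    im=robot.snapshot(n); cv2.imwrite(f"pics/{n}0.png",cv2.cvtColor(im,cv2.COLOR_RGB2BGR))
    p=robot.camera_params(n); R=cv2.Rodrigues(p["rvec"])[0]; print(n,p["camera_matrix"],(-R.T@p["tvec"].ravel()),R[2])
s=robot.get_state();print(s)
E
```

```text
pics
side [[408.35134101   0.         251.60044728]
 [  0.         408.35134101 189.16119878]
 [  0.           0.           1.        ]] [ 0.51878975 -0.9191172   0.60405404] [ 0.02313916  0.87289014 -0.48736781]
top [[435.16849355   0.         264.06336581]
 [  0.         435.16849355 189.18463337]
 [  0.           0.           1.        ]] [ 0.33733792 -0.00961979  1.37059358] [ 0.16649921 -0.00375584 -0.98603443]
{'clock': 0.1, 'q': array([-1.46627759e+00,  3.81141664e-01,  1.29816552e+00,  4.22486590e-06,
        1.46357812e+00, -2.15327855e-01]), 'joint_vel': array([-0.00118729, -0.00109335, -0.0018105 ,  0.00207267,  0.00084103,
       -0.002389  ]), 'tau': array([ 1.40052784e-03, -4.38657224e+01, -2.24912542e+01,  7.13474653e-02,
        3.41449503e-02, -6.06929598e-05]), 'eef_pos': array([ 0.17289779, -0.52194236,  0.30219901]), 'ee_rot': array([-3.14033075e+00, -2.80301563e-04,  3.19845956e-01]), 'force': array([-0.31658097,  0.34162113,  0.55854571]), 'ft_torque': array([ 0.00794008, -0.01696454, -0.02942976]), 'grasp_force': 0.0, 'finger_gap': 0.08811351333521723}
```

View pics/side0.png

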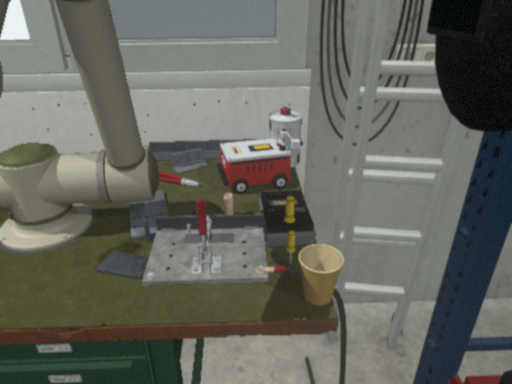

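View pics/top0.png

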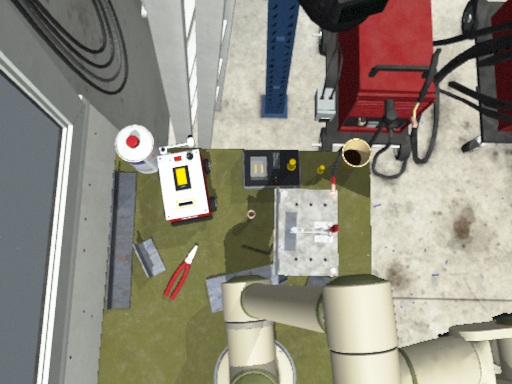

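The top view shows the carriage at about (183,185), the charger at (272,168) and the nozzle at (251,214). The cup is at (356,152). There are two yellow handles: (292,165) in the charger and (321,170) on the bench. The one in the charger looks larger, so I'll confirm it in an enlarged crop.

```bash
cat >h.py <<'E'
import cv2,numpy as np
from cell import robot
def ray(n,uv):
    p=robot.camera_params(n);R=cv2.Rodrigues(p["rvec"])[0];t=np.ravel(p["tvec"])
    u=cv2.undistortPoints(np.array([[uv]],float),p["camera_matrix"],None).ravel()
    return -R.T@t, R.T@np.array([u[0],u[1],1])
def onz(n,uv,z):
    c,d=ray(n,uv); return c+d*(z-c[2])/d[2]
def tri(a,b):
    c1,d1=ray("top",a);c2,d2=ray("side",b)
    A=np.c_[d1,-d2];s=np.linalg.lstsq(A,c2-c1,rcond=None)[0]
    return (c1+s[0]*d1+c2+s[1]*d2)/2, np.linalg.norm(A@s-(c2-c1))
def proj(n,P):
    p=robot.camera_params(n);return cv2.projectPoints(np.array([P],float),p["rvec"],p["tvec"],p["camera_matrix"],None)[0].ravel()
E
python3 - <<'E'
from h import *
t=cv2.imread("pics/top0.png");s=cv2.imread("pics/side0.png")
a=cv2.resize(t[135:235,145:345],None,fx=4,fy=4,interpolation=cv2.INTER_CUBIC)
b=cv2.resize(s[125:215,210:350],None,fx=2,fy=2,interpolation=cv2.INTER_CUBIC)
c=np.zeros((600,800,3),np.uint8);c[:400]=a;c[410:590,:280]=b
c[410:600,300:620]=cv2.resize(s[180:275,230:390],None,fx=2,fy=2,interpolation=cv2.INTER_CUBIC)
cv2.imwrite("pics/crop1.png",c)
for n,im in(("top",t),("side",s)):
    h=cv2.cvtColor(im,cv2.COLOR_BGR2HSV)
    m=cv2.inRange(h,(20,120,80),(35,255,255))
    k,l,st,ce=cv2.connectedComponentsWithStats(m)
    for i in range(1,k):
        if st[i,4]>8:
            cnt=cv2.findContours((l==i).astype(np.uint8),0,1)[0][0]
            print(n,st[i],ce[i].round(2),cv2.minAreaRect(cnt))
E
```

```text
top [287 158   9  13  90] [291.38 164.42] ((291.0, 164.0), (12.0, 8.0), 90.0)
top [342 160  13   9  35] [347.2  165.23] ((346.9912109375, 165.08529663085938), (13.882065773010254, 4.295003890991211), 32.47119140625)
top [316 164   9  10  62] [320.47 168.95] ((320.7500305175781, 169.25), (7.0710673332214355, 9.192388534545898), 45.0)
top [175 167  13  19 183] [180.78 175.78] ((180.8918914794922, 175.85134887695312), (17.426292419433594, 10.357135772705078), 80.53767395019531)
side [254 145  16   5  57] [261.39 146.61] ((261.5076904296875, 146.5615692138672), (3.7210419178009033, 15.256272315979004), 82.87498474121094)
side [285 196  10  27 218] [289.7  209.56] ((289.5, 209.0), (26.0, 9.0), 90.0)
side [287 230   9  23 147] [291.16 241.76] ((291.0, 241.0), (8.0, 22.0), 0.0)
side [303 270   5   4  10] [305.  271.6] ((304.8000183105469, 271.6000061035156), (1.7888542413711548, 4.4721360206604), 63.43495178222656)
side [306 272  17  24 125] [313.58 281.76] ((313.86614990234375, 283.59075927734375), (23.685697555541992, 15.087844848632812), 86.8201675415039)
side [318 283  10   5  18] [322.5  285.22] ((322.4459533691406, 285.1756286621094), (3.1235809326171875, 9.04194450378418), 80.53767395019531)
side [323 289   3   7   9] [324.11 292.  ] ((324.3529357910156, 291.91180419921875), (6.305926322937012, 1.697749376296997), 75.96376037597656)
side [307 291   7   4   9] [309.67 292.56] ((309.8500061035156, 292.04998779296875), (2.5298221111297607, 6.008327484130859), 71.56504821777344)
```

View pics/crop1.png

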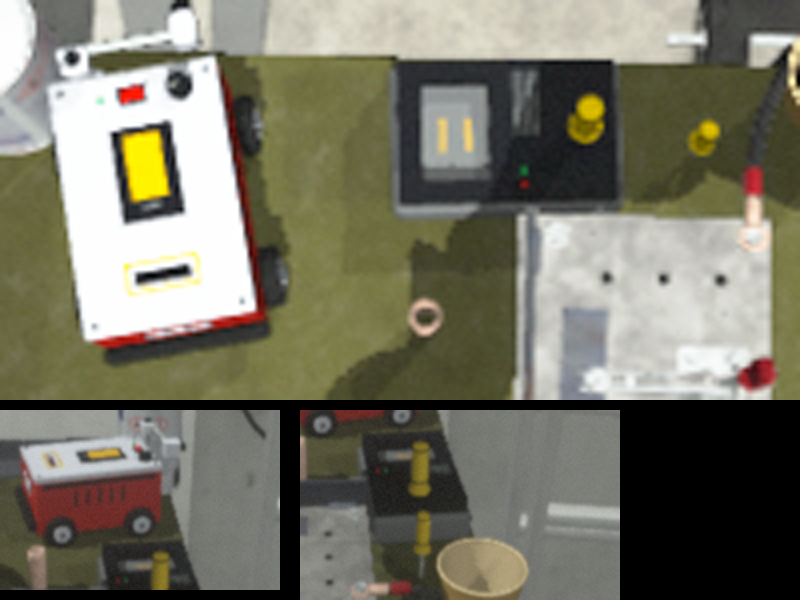

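The key candidates are (291,165), standing in the charger with the larger handle (13 px, 27 px tall in the side view), and (321,170), standing on the bench and smaller. The charger one fits the description. Crop: slot at crop (162,271), pack panel (149,170), key collar (587,125), cradle (455,132).

```bash
python3 - <<'E'
from h import *
t=cv2.imread("pics/top0.png");h=cv2.cvtColor(t,cv2.COLOR_BGR2HSV);g=cv2.cvtColor(t,cv2.COLOR_BGR2GRAY).astype(float)
roi=np.zeros(g.shape,np.uint8);roi[148:225,155:214]=1
m=((g>175)&(h[...,1]<40)&(roi>0)).astype(np.uint8)
k,l,st,ce=cv2.connectedComponentsWithStats(m);i=1+st[1:,4].argmax();c=cv2.findContours((l==i).astype(np.uint8),0,1)[0][0]
mm=np.zeros(g.shape,np.uint8);cv2.drawContours(mm,[cv2.convexHull(c)],0,1,-1)
r=cv2.minAreaRect(c);print("deck rect",r)
B=cv2.boxPoints(r);W=np.array([onz("top",b,.110) for b in B]);print(W.round(4),np.linalg.norm(np.diff(W,axis=0),axis=1),"mid",W.mean(0))
def wc(x0,x1,y0,y1,w):
    yy,xx=np.mgrid[y0:y1,x0:x1];w=w[y0:y1,x0:x1];return np.array([(xx*w).sum(),(yy*w).sum()])/w.sum()
# slot: darkness, threshold
w=np.clip(140-g,0,None)
s=wc(177,196,198,208,w);print("slot px",s,onz("top",s,.108))
y0,x0=198,177;print(g[198:208,175:198].astype(int))
pk=wc(172,193,163,193,np.clip(180-g,0,None)) ;print("black pack", pk)
f=t.astype(float);yl=np.clip(np.minimum(f[...,1],f[...,2])-f[...,0]-80,0,None)
p=wc(170,193,160,192,yl);print("panel",p,onz("top",p,.111))
fy=np.clip(np.minimum(f[...,1],f[...,2])-f[...,0]-15,0,None)
q=wc(172,200,195,212,fy);print("frame",q,onz("top",q,.110))
# key
yk=(yl>0)
print("key top tri",end=" ")
for a,b in(((292.3,161.3),(289.7,198)),((291.4,164.4),(289.7,209.6))): print(tri(a,b))
print("collar",onz("top",(291.0,166),.063),"top",onz("top",(292.3,161.5),.123))
print("charger corners",[onz("top",(145+X/4,135+Y/4),.058).round(4) for X,Y in((397,62),(613,62),(397,203),(617,205))])
print("cradle px",onz("top",(145+455/4,135+131/4),.05))
E
```

```text
deck rect ((181.71466064453125, 181.36830139160156), (72.97044372558594, 43.4490852355957), 81.08507537841797)
[[0.6653 0.3141 0.11  ]
 [0.689  0.1874 0.11  ]
 [0.4734 0.1446 0.11  ]
 [0.4511 0.268  0.11  ]] [0.12892138 0.21978432 0.12540236] mid [0.56970097 0.22853566 0.11      ]
slot px [185.11464968 203.09731069] [0.50423004 0.21541506 0.108     ]
[[254 254 254 254 254 254 254 254 254 254 254 254 253 253 252 248 245 242
  237 249 254 254 254]
 [254 254 254 254 254 254 253 253 253 250 244 245 242 242 247 250 251 252
  248 241 254 254 254]
 [254 254 253 252 247 245 244 243 245 246 250 251 250 252 251 250 248 251
  251 241 252 254 254]
 [253 230 236 246 249 251 252 253 252 251 250 247 232 211 164 118  89 201
  249 245 252 254 254]
 [252 236 246 252 249 248 243 230 211 165 116  82  40  30  29  25  24 134
  232 245 252 254 254]
 [253 245 250 222 114  86  50  30  28  29  25  27  29  31  35  55  78 136
  234 249 250 254 254]
 [253 245 249 224  54  29  24  31  33  54  67  87 130 154 167 190 205 227
  249 248 249 254 254]
 [254 245 248 219  79  78 108 141 164 194 206 212 234 244 245 249 24
[... 164 characters left out ...]
245 247 250 251 252 254 254 254 254
  254 254 254 254 254]]
black pack [181.83572377 178.88875609]
panel [180.90270882 176.02626078] [0.58394792 0.2313665  0.111     ]
frame [184.99901348 202.8280171 ] [0.5047504  0.21543591 0.11      ]
key top tri (array([ 0.63182352, -0.09593561,  0.11871716]), np.float64(0.00421167009401114))
(array([ 0.63150091, -0.09558259,  0.08603428]), np.float64(0.001088954980174976))
collar [ 0.63227635 -0.0959492   0.063     ] top [ 0.63236982 -0.09566979  0.123     ]
charger corners [array([0.6794, 0.0494, 0.058 ]), array([ 0.6832, -0.1183,  0.058 ]), array([0.5683, 0.0463, 0.058 ]), array([ 0.5705, -0.1222,  0.058 ])]
cradle px [0.62740807 0.00323546 0.05      ]
```

send_rows --steps "50 40 -18.3 0 0;50 40 -18.3 0 0;50 40 -18.3 0 0;50 40 -18.3 0 0;50 40 -18.3 0 0;50 40 -18.3 0 0;50 40 -18.3 0 0;50 40 -18.3 0 0;50 40 -18.3 0 0;50 40 -18.3 0 0"

```text
clock: 1.1
eef_pos: [0.4962, -0.2211, 0.3025]
ee_rot: [-3.141, 0.0, 0.32]
force: [0.8, -1.0, 0.2]
finger_gap: 0.0499
grasp_force: 0.0
```

```bash
cat >>h.py <<'E'
def go(x,y,z,yaw=None):
    "remaining tool-frame shift mm (before the turn) and turn deg"
    s=robot.get_state();p=s["eef_pos"];w=s["ee_rot"][2];d=(np.array([x,y,z])-p)*1000
    print("t",round(s["clock"],2),"pos",p.round(4),"rpy",s["ee_rot"].round(3),"F",s["force"].round(2),"gap",round(s["finger_gap"],4),"gf",round(s["grasp_force"],1))
    print("tool d",np.round([d[0]*np.cos(w)+d[1]*np.sin(w),d[0]*np.sin(w)-d[1]*np.cos(w),-d[2]],1),"turn",None if yaw is None else round(-np.degrees(yaw-w),2))
E
python3 -c "
from h import *
go(.632,-.096,.20,.192)
print(tri((320.5,169),(291,241.8)))"
```

```text
t 1.1 pos [ 0.4962 -0.2211  0.3025] rpy [-3.141  0.     0.32 ] F [ 0.85 -0.98  0.15] gap 0.0499 gf 0.0
tool d [168.3 -76.  102.5] turn 7.33
(array([ 0.62502314, -0.18725675,  0.05930685]), np.float64(0.0012887760702589865))
```

send_rows --steps "50 42 -19 0 0;50 42 -19 0 0;50 42 -19 0 0;50 42.3 -19 0 0;50 0 0 40 7.3;50 0 0 40 0;50 0 0 15 0;50 0 0 0 0"

```text
clock: 1.9
eef_pos: [0.6302, -0.0972, 0.2048]
ee_rot: [-3.139, 0.005, 0.193]
force: [-0.5, -0.1, 1.2]
finger_gap: 0.0499
grasp_force: 0.0
```

```bash
python3 -c "
from h import *
go(.632,-.096,.139,.192)"
```

```text
t 1.9 pos [ 0.6302 -0.0972  0.2048] rpy [-3.139  0.005  0.193] F [-0.49 -0.07  1.21] gap 0.0499 gf 0.0
tool d [ 2.  -0.8 65.8] turn 0.03
```

send_rows --steps "50 2 -1 20 0;50 0 0 20 0;50 0 0 20 0;50 0 0 6 0;50 0 0 0 0;15 0 0 0 0;10 0 0 0 0;10 0 0 0 0;10 0 0 0 0;10 0 0 0 0"

```text
clock: 2.9
eef_pos: [0.6329, -0.0962, 0.1422]
ee_rot: [3.141, -0.001, 0.192]
force: [-0.5, 0.1, 2.2]
finger_gap: 0.0193
grasp_force: 30.0
```

```bash
python3 -c "
from h import *
go(.632,-.096,.139,.192)"
```

```text
t 2.9 pos [ 0.6329 -0.0962  0.1422] rpy [ 3.141e+00 -1.000e-03  1.920e-01] F [-0.49  0.14  2.16] gap 0.0193 gf 30.0
tool d [-0.8 -0.4  3.2] turn 0.02
```

send_rows --steps "10 0 0 -20 0;10 0 0 -40 0;10 0 0 -45 0;10 0 0 -45 0;10 -8.3 -41.3 0 0;10 -8.3 -41.3 0 0;10 -8.3 -41.3 0 0;10 -8.3 -41.3 0 0;10 -8.3 -41.3 0 0;10 -8.3 -41.3 0 0"

```text
clock: 3.9
eef_pos: [0.5355, 0.1389, 0.2918]
ee_rot: [-3.142, -0.0, 0.192]
force: [0.1, 0.5, -0.9]
finger_gap: 0.019
grasp_force: 30.0
```

send_rows --steps "10 -8.3 -41.3 0 0;10 -8.3 -41.3 0 0;10 0 0 20 0;10 0 0 0 0;10 0 0 0 0"

```text
clock: 4.4
eef_pos: [0.5046, 0.2151, 0.2719]
ee_rot: [3.141, 0.001, 0.192]
force: [0.0, 0.5, -0.2]
finger_gap: 0.0193
grasp_force: 30.0
```

```bash
python3 -c "
from h import *
go(.5047,.2154,.2562,.192)
s=robot.get_state()
for n in('side','top'):
    im=cv2.cvtColor(robot.snapshot(n),cv2.COLOR_RGB2BGR);cv2.imwrite(f'pics/{n}1.png',im)
for P in([.5047,.2154,.11],[.5047,.2154,.142]): print(proj('side',P),proj('top',P))
a=cv2.imread('pics/side1.png')[90:190,190:320];cv2.imwrite('pics/c2.png',cv2.resize(a,None,fx=6,fy=6,interpolation=cv2.INTER_CUBIC))
"
```

```text
t 4.4 pos [0.5046 0.2151 0.2719] rpy [3.141e+00 1.000e-03 1.920e-01] F [ 0.02  0.51 -0.16] gap 0.0193 gf 30.0
tool d [ 0.2 -0.3 15.7] turn 0.0
[236.50096966 149.13460728] [185.01044085 202.84539907]
[236.20147559 139.23165869] [183.0785927  201.32263273]
```

View pics/c2.png

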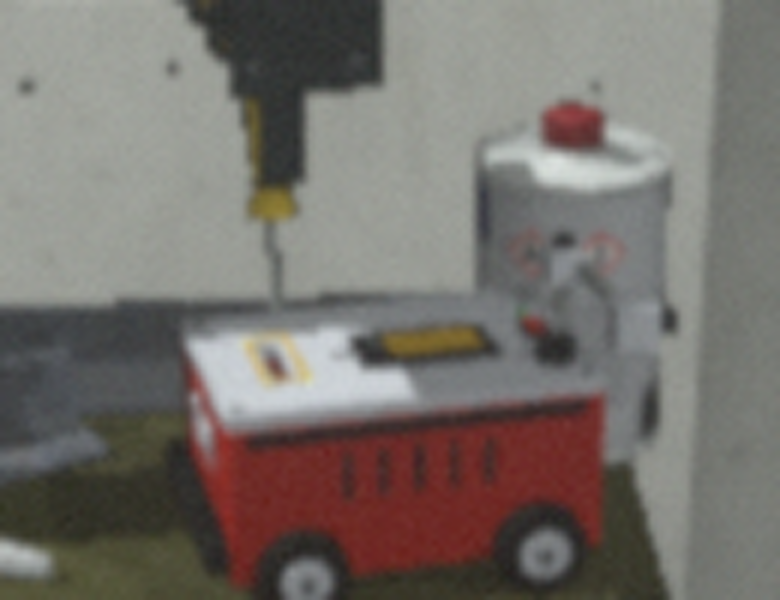

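The side view shows the pin tip at crop (276,305) and the slot at crop (278,362). They line up to within about 1 mm, so I'm lowering gently.

send_rows --steps "10 0 0 10 0;10 0 0 10 0;10 0 0 2 0;10 0 0 2 0;10 0 0 1 0;10 0 0 1 0;10 0 0 1 0;10 0 0 0 0"

```text
clock: 5.3
eef_pos: [0.5044, 0.2154, 0.2448]
ee_rot: [-3.142, -0.0, 0.192]
force: [-0.4, -0.6, -0.7]
finger_gap: 0.019
grasp_force: 30.0
```

send_rows --steps "10 0 0 1 0;10 0 0 1 0;10 0 0 1 0;10 0 0 1 0;10 0 0 0 0"

```text
clock: 5.8
eef_pos: [0.5043, 0.2154, 0.2406]
ee_rot: [3.142, 0.0, 0.192]
force: [0.3, -0.2, -0.4]
finger_gap: 0.0195
grasp_force: 30.0
```

send_rows --steps "10 0 0 3 0;10 0 0 4 0;10 0 0 3 0;10 0 0 1 0;10 0 0 1 0;10 0 0 1 0;10 0 0 1 0;10 0 0 0 0"

```text
clock: 6.6
eef_pos: [0.5044, 0.2154, 0.2267]
ee_rot: [3.142, 0.0, 0.192]
force: [1.1, 1.0, -0.9]
finger_gap: 0.0191
grasp_force: 30.0
```

send_rows --steps "10 0 0 1 0;10 0 0 1 0;10 0 0 1 0;10 0 0 1 0;10 0 0 0 0"

```text
clock: 7.1
eef_pos: [0.5044, 0.2154, 0.2226]
ee_rot: [-3.142, 0.0, 0.192]
force: [0.0, -0.4, -0.9]
finger_gap: 0.0191
grasp_force: 30.0
```

send_rows --steps "10 0 0 1 0;10 0 0 1 0;10 0 0 1 0;10 0 0 0 0"

```text
clock: 7.5
eef_pos: [0.5044, 0.2154, 0.2196]
ee_rot: [3.142, 0.0, 0.192]
force: [-0.3, 0.1, -0.9]
finger_gap: 0.0191
grasp_force: 30.0
```

send_rows --steps "10 0 0 1 0;10 0 0 1 0;10 0 0 1 0;10 0 0 1 0;10 0 0 0 0"

```text
clock: 8.0
eef_pos: [0.5043, 0.2154, 0.2156]
ee_rot: [-3.142, 0.0, 0.192]
force: [-0.6, -0.1, -0.3]
finger_gap: 0.0194
grasp_force: 30.0
```

send_rows --steps "10 0 0 1 0;10 0 0 1 0;10 0 0 1 0;10 0 0 0 0"

```text
clock: 8.4
eef_pos: [0.5043, 0.2154, 0.2126]
ee_rot: [-3.142, 0.0, 0.192]
force: [-0.1, -0.3, -0.4]
finger_gap: 0.0192
grasp_force: 30.0
```

send_rows --steps "10 0 0 1 0;10 0 0 1 0;10 0 0 1 0;10 0 0 0 0"

```text
clock: 8.8
eef_pos: [0.5044, 0.2154, 0.2098]
ee_rot: [-3.142, -0.0, 0.192]
force: [0.1, 0.4, 2.3]
finger_gap: 0.0191
grasp_force: 30.0
```

Contact with the tab at about 36 mm depth (2.3 N).

send_rows --steps "10 0 0 1 0;10 0 0 0 0"

```text
clock: 9.0
eef_pos: [0.5044, 0.2154, 0.2088]
ee_rot: [-3.142, -0.0, 0.192]
force: [-0.4, 0.3, 2.5]
finger_gap: 0.0193
grasp_force: 30.0
```

send_rows --steps "10 0 0 1 0;10 0 0 0 0"

```text
clock: 9.2
eef_pos: [0.5044, 0.2154, 0.2078]
ee_rot: [-3.142, -0.0, 0.192]
force: [0.5, -0.3, 3.8]
finger_gap: 0.0189
grasp_force: 30.0
```

send_rows --steps "10 0 0 1 0;10 0 0 1 0;10 0 0 0 0"

```text
clock: 9.5
eef_pos: [0.5044, 0.2154, 0.2056]
ee_rot: [-3.142, 0.0, 0.192]
force: [-0.6, -0.2, 2.9]
finger_gap: 0.0193
grasp_force: 30.0
```

send_rows --steps "10 0 0 1 0;10 0 0 1 0;10 0 0 0 0"

```text
clock: 9.8
eef_pos: [0.5044, 0.2154, 0.2036]
ee_rot: [-3.142, 0.0, 0.192]
force: [-0.8, 0.5, 3.4]
finger_gap: 0.0192
grasp_force: 30.0
```

send_rows --steps "10 0 0 1 0;10 0 0 0 0"

```text
clock: 10.0
eef_pos: [0.5044, 0.2154, 0.2027]
ee_rot: [-3.142, -0.0, 0.192]
force: [-0.3, 0.2, 3.3]
finger_gap: 0.0188
grasp_force: 30.0
```

send_rows --steps "10 0 0 1 0;10 0 0 0 0"

```text
clock: 10.2
eef_pos: [0.5044, 0.2154, 0.2016]
ee_rot: [-3.142, 0.0, 0.192]
force: [-0.2, 1.4, 2.7]
finger_gap: 0.0193
grasp_force: 30.0
```

send_rows --steps "10 0 0 1 0;10 0 0 0 0"

```text
clock: 10.4
eef_pos: [0.5045, 0.2154, 0.2008]
ee_rot: [-3.142, -0.0, 0.192]
force: [-0.1, -0.2, 4.0]
finger_gap: 0.0192
grasp_force: 30.0
```

```bash
cat >pk.py <<'E'
from h import *
for n in("side","top"):
    im=cv2.cvtColor(robot.snapshot(n),cv2.COLOR_RGB2BGR);cv2.imwrite(f"pics/{n}_now.png",im)
    m=cv2.inRange(cv2.cvtColor(im,cv2.COLOR_BGR2HSV),(20,120,80),(35,255,255))
    k,l,st,ce=cv2.connectedComponentsWithStats(m)
    for i in range(1,k):
        if st[i,4]>20: print(n,st[i],ce[i].round(1))
E
python3 pk.py
```

```text
side [232 132   7  17  52] [234.2 142.6]
side [254 140  16   5  52] [261.5 141.6]
side [286 230  10  23 169] [290.8 241.6]
side [302 268  25  35 330] [311.2 286. ]
top [341 158  15  11  49] [346.7 164.9]
top [316 165   9   9  61] [320.5 169. ]
top [283 285  20  24 191] [293.3 295.4]
top [301 308  13   8  35] [305.6 311.8]
```

send_rows --steps "10 0 0 0 0;10 0 0 0 0;10 0 0 0 0"

```text
clock: 10.8
eef_pos: [0.5044, 0.2154, 0.2008]
ee_rot: [-3.142, -0.0, 0.192]
force: [-1.1, 0.5, 4.3]
finger_gap: 0.0191
grasp_force: 30.0
```

```bash
python3 pk.py|head -3
```

```text
side [232 132   7  17  51] [234.2 142.7]
side [254 134  16   4  46] [261.8 135.7]
side [286 230  10  23 170] [290.8 241.7]
```

The pack has sprung up: the panel rose 11 px in the side view, about 36 mm. Now the key goes back.

send_rows --steps "10 0 0 -10 0;10 0 0 -30 0;10 0 0 -40 0;10 0 0 -30 0;10 8.3 41.3 0 0;10 8.3 41.3 0 0;10 8.3 41.3 0 0;10 8.3 41.3 0 0;10 8.3 41.3 0 0;10 8.3 41.3 0 0"

```text
clock: 11.9
eef_pos: [0.6008, -0.02, 0.3108]
ee_rot: [-3.141, 0.001, 0.192]
force: [1.3, -0.2, -1.9]
finger_gap: 0.0193
grasp_force: 30.0
```

send_rows --steps "10 8.3 41.3 0 0;10 8.3 41.3 0 0;10 0 0 0 0;10 0 0 30 0;10 0 0 30 0;10 0 0 30 0;10 0 0 10 0;10 0 0 0 0;10 0 0 0 0"

```text
clock: 12.8
eef_pos: [0.6332, -0.0961, 0.2123]
ee_rot: [3.141, -0.002, 0.193]
force: [0.5, 0.1, 0.1]
finger_gap: 0.0191
grasp_force: 30.0
```

```bash
python3 -c "
from h import *
go(.6329,-.0962,.1942,.192)"; python3 pk.py;
```

```text
t 12.8 pos [ 0.6332 -0.0961  0.2123] rpy [ 3.141e+00 -2.000e-03  1.930e-01] F [0.46 0.09 0.05] gap 0.0191 gf 30.0
tool d [-0.3  0.  18.1] turn 0.04
side [254 133  15   6  64] [260.8 135.6]
side [285 170  12  28 153] [288.9 187.2]
side [286 230  10  23 169] [290.8 241.6]
side [301 267  25  37 301] [310.7 286.4]
top [342 161  14   8  49] [347.2 165.5]
top [173 164  12  19 189] [178.5 173. ]
top [317 164   8  10  59] [320.7 169. ]
top [286 285  30  31 203] [297.2 300.1]
```

send_rows --steps "10 -0.3 0 10 0;10 0 0 4 0;10 0 0 2 0;10 0 0 2 0;10 0 0 2 0;10 0 0 2 0;10 0 0 0 0"

```text
clock: 13.6
eef_pos: [0.6324, -0.0963, 0.1885]
ee_rot: [-3.141, 0.0, 0.192]
force: [-0.1, 0.1, -0.3]
finger_gap: 0.0192
grasp_force: 30.0
```

send_rows --steps "10 0 0 5 0;10 0 0 8 0;10 0 0 8 0;10 0 0 8 0;10 0 0 8 0;10 0 0 4 0;10 0 0 1 0;10 0 0 1 0;10 0 0 0 0"

```text
clock: 14.5
eef_pos: [0.6325, -0.0963, 0.1459]
ee_rot: [3.141, -0.0, 0.192]
force: [0.6, -0.0, 0.1]
finger_gap: 0.0189
grasp_force: 30.0
```

send_rows --steps "10 0 0 1 0;10 0 0 1 0;10 0 0 1 0;10 0 0 0 0"

```text
clock: 14.9
eef_pos: [0.6324, -0.0963, 0.1426]
ee_rot: [-3.141, 0.0, 0.192]
force: [-0.3, 0.1, -0.2]
finger_gap: 0.0191
grasp_force: 30.0
```

send_rows --steps "10 0 0 1 0;10 0 0 0 0"

```text
clock: 15.1
eef_pos: [0.6325, -0.0963, 0.1423]
ee_rot: [3.141, -0.001, 0.192]
force: [-0.3, 0.4, 4.0]
finger_gap: 0.0189
grasp_force: 30.0
```

send_rows --steps "50 0 0 0 0;50 0 0 0 0;50 0 0 0 0;50 0 0 -30 0;50 0 0 -45 0;50 0 0 -45 0;88 1.4 -41.4 0 0;88 1.4 -41.4 0 0;88 1.4 -41.4 0 0;88 1.4 -41.4 0 0"

```text
clock: 16.1
eef_pos: [0.6058, 0.0688, 0.2617]
ee_rot: [-3.142, -0.0, 0.192]
force: [0.6, 0.0, -0.3]
finger_gap: 0.0802
grasp_force: 0.0
```

send_rows --steps "88 1.4 -41.4 0 0;88 1.4 -41.4 0 0;88 1.4 -41.4 0 0;88 1.4 -41.4 0 0;88 0 0 0 0"

```text
clock: 16.6
eef_pos: [0.5788, 0.2352, 0.2616]
ee_rot: [-3.141, 0.0, 0.198]
force: [0.8, -1.0, 0.8]
finger_gap: 0.0885
grasp_force: 0.0
```

```bash
python3 pk.py; python3 -c "
from h import *
go(.5802,.2304,.178,.196)
t=cv2.imread('pics/top_now.png');s=cv2.imread('pics/side_now.png')
c=np.zeros((600,800,3),np.uint8)
c[:300,:]=cv2.resize(t[142:202,150:310],None,fx=5,fy=5,interpolation=cv2.INTER_CUBIC)
c[300:,:]=cv2.resize(s[95:215,170:330],None,fx=5,fy=5,interpolation=cv2.INTER_CUBIC)[:300]
cv2.imwrite('pics/c3.png',c)
print(onz('top',(178.5,173.0),.147),tri((178.5,173),(260.8,135.6)))
"
```

```text
side [254 134  17   4  46] [261.8 135.6]
side [283 195  12  29 259] [289.2 209.4]
side [286 230  10  23 170] [290.8 241.7]
side [302 270  20  32 268] [310.7 285. ]
top [287 158  10  13  94] [291.4 164.5]
top [341 158  15  11  51] [346.6 164.9]
top [316 164   9  10  62] [320.5 169. ]
top [283 285  21  24 175] [293.  295.6]
top [301 308   5   9  23] [303.6 311.8]
t 16.7 pos [0.5799 0.2314 0.2615] rpy [3.141 0.    0.194] F [-0.49 -0.12  0.1 ] gap 0.0881 gf 0.0
tool d [ 0.1  1.  83.5] turn -0.12
[0.5855778 0.2318165 0.147    ] (array([0.58221383, 0.23174432, 0.14611896]), np.float64(0.006947300617642428))
```

View pics/c3.png

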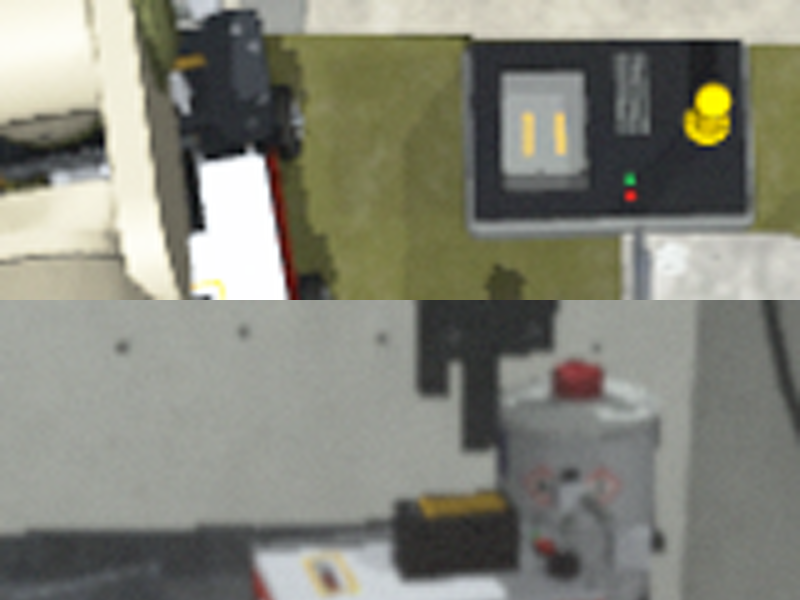

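```bash
python3 -c "
from h import *
P=lambda X,Y,z:onz('top',(150+(X+.5)/5-.5,142+(Y+.5)/5-.5),z)
c=[P(*q,.058) for q in((470,40),(743,42),(474,218),(748,215))];print(np.round(c,4),np.mean(c,0))
print('mouth',P(543.5,130,.058),'strips',P(545,134,.042),'key base',P(707,127,.063))
print('bottle',tri((132,142),(286,110)))
"
```

```text
[[ 0.6822  0.0515  0.058 ]
 [ 0.6848 -0.1181  0.058 ]
 [ 0.57    0.0458  0.058 ]
 [ 0.5756 -0.122   0.058 ]] [ 0.62816297 -0.03570383  0.058     ]
mouth [0.62609284 0.00455597 0.058     ] strips [0.62708068 0.00373407 0.042     ] key base [ 0.62912932 -0.09598213  0.063     ]
bottle (array([0.66623593, 0.36088051, 0.1805217 ]), np.float64(0.002478350909660724))
```

send_rows --steps "88 0 1 30 0;88 0 0 30 0;88 0 0 15 0;88 0 0 8 0;88 0 0 0 0;88 0 0 0 0"

```text
clock: 17.3
eef_pos: [0.5809, 0.2294, 0.1797]
ee_rot: [3.142, -0.001, 0.192]
force: [0.4, -0.9, 0.3]
finger_gap: 0.0882
grasp_force: 0.0
```

send_rows --steps "44 0 0 0 0;38 0 0 0 0;38 0 0 0 0;38 0 0 0 0;38 0 0 0 0;38 0 0 0 0;38 0 0 0 0"

```text
clock: 18.0
eef_pos: [0.5802, 0.23, 0.1787]
ee_rot: [3.142, 0.0, 0.192]
force: [-1.9, -0.3, -0.3]
finger_gap: 0.0438
grasp_force: 30.0
```

send_rows --steps "38 0 0 -5 0;38 0 0 -10 0;38 0 0 -15 0;38 0 0 -15 0;38 0 0 -20 0;38 0 0 -25 0;38 0 0 0 0;38 0 0 0 0"

```text
clock: 18.8
eef_pos: [0.58, 0.23, 0.2686]
ee_rot: [-3.142, 0.0, 0.192]
force: [-0.5, 0.4, -4.2]
finger_gap: 0.0438
grasp_force: 30.0
```

```bash
python3 -c "
from h import *
go(.628,.004,.25,.035)";python3 pk.py|head -4
```

```text
t 18.8 pos [0.58   0.23   0.2686] rpy [-3.142  0.     0.192] F [-0.52  0.36 -4.2 ] gap 0.0438 gf 30.0
tool d [  3.9 231.   18.6] turn 9.02
side [283 195  12  29 258] [289.2 209.4]
side [286 230  10  23 169] [290.8 241.6]
side [301 267  27  36 334] [311.3 286. ]
top [287 158  10  13  95] [291.4 164.5]
```

send_rows --steps "38 0.6 20 0 0;38 0.7 38 0 0;38 0.7 45 0 0;38 0.7 45 0 0;38 0.6 43 0 0;38 0.6 30 0 0;38 0 10 0 0;38 0 0 15 4.5;38 0 0 15 4.5;38 0 0 10 0"

```text
clock: 19.9
eef_pos: [0.6277, 0.0047, 0.2268]
ee_rot: [-3.141, 0.003, 0.035]
force: [-0.4, 0.1, -2.8]
finger_gap: 0.0435
grasp_force: 30.0
```

send_rows --steps "38 0 0 10 0;38 0 0 0 0;38 0 0 0 0"

```text
clock: 20.2
eef_pos: [0.6284, 0.0043, 0.219]
ee_rot: [3.142, -0.0, 0.037]
force: [-0.7, 0.3, -3.1]
finger_gap: 0.044
grasp_force: 30.0
```

```bash
python3 -c "
from h import *
go(.628,.004,.151,.035)";python3 pk.py; python3 -c "
from h import *
t=cv2.imread('pics/top_now.png');s=cv2.imread('pics/side_now.png')
c=np.zeros((600,800,3),np.uint8)
c[:300,:]=cv2.resize(t[142:202,180:340],None,fx=5,fy=5,interpolation=cv2.INTER_CUBIC)
c[300:,:]=cv2.resize(s[150:250,200:360],None,fx=5,fy=5,interpolation=cv2.INTER_CUBIC)[:300]
cv2.imwrite('pics/c4.png',c)"
```

```text
t 20.2 pos [0.6284 0.0043 0.219 ] rpy [ 3.142 -0.     0.037] F [-0.66  0.25 -3.12] gap 0.044 gf 30.0
tool d [-0.4  0.3 68. ] turn 0.09
side [283 195  12  29 265] [289.3 209.4]
side [286 230  10  23 169] [290.8 241.6]
side [302 269  22  35 280] [310.3 285.7]
top [287 159  10  12  73] [291.7 165.6]
top [342 158  14  11  51] [347. 165.]
top [316 164   9  10  63] [320.4 169. ]
top [283 285  21  27 186] [293.5 295.6]
top [301 308   8   8  22] [303.7 311.1]
```

View pics/c4.png

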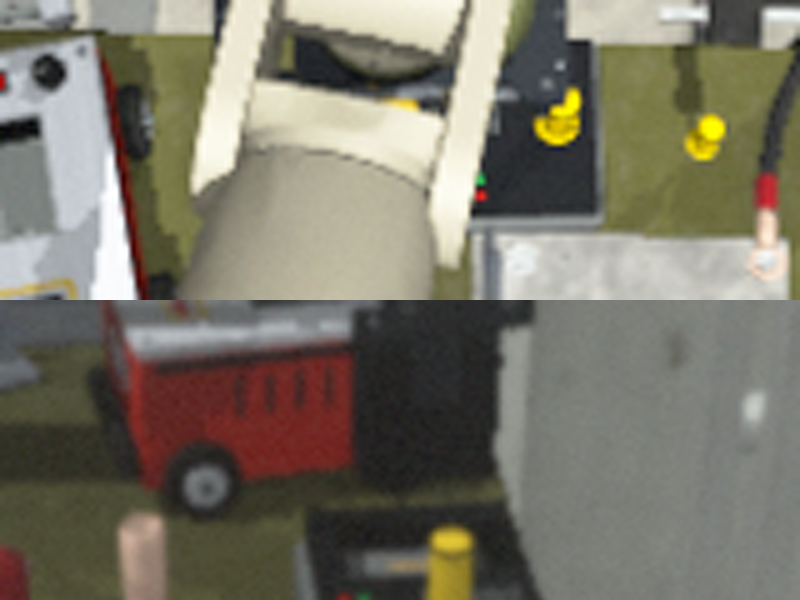

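The pack hangs upright above the cradle, with its bottom corners at crop (355,485) and (497,480). The key is home. Next I check x by projection, then lower.

```bash
python3 -c "
from h import *
for dx in(-.035,.035): print(proj('side',[.6285+dx,-.018,.107]))"
```

```text
[271.70379607 186.57303631]
[299.35035234 185.90781278]
```

send_rows --steps "38 -0.3 0.3 20 0;38 0 0 15 0;38 0 0 8 0;38 0 0 3 0;38 0 0 2 0;38 0 0 1 0;38 0 0 0 0"

```text
clock: 21.0
eef_pos: [0.6282, 0.0037, 0.1702]
ee_rot: [3.141, -0.001, 0.035]
force: [-0.6, 0.6, -2.6]
finger_gap: 0.0438
grasp_force: 30.0
```

send_rows --steps "38 0 0 1 0;38 0 0 1 0;38 0 0 1 0;38 0 0 1 0;38 0 0 0 0"

```text
clock: 21.5
eef_pos: [0.6279, 0.0037, 0.1656]
ee_rot: [-3.142, 0.0, 0.035]
force: [0.2, 0.3, -3.0]
finger_gap: 0.0437
grasp_force: 30.0
```

send_rows --steps "38 0 0 2 0;38 0 0 2 0;38 0 0 2 0;38 0 0 2 0;38 0 0 1 0;38 0 0 1 0;38 0 0 0 0"

```text
clock: 22.2
eef_pos: [0.628, 0.0037, 0.1556]
ee_rot: [-3.142, 0.0, 0.035]
force: [-0.4, 0.2, -3.7]
finger_gap: 0.0436
grasp_force: 30.0
```

Inside the cradle, with about 4 mm left.

send_rows --steps "38 0 0 1 0;38 0 0 1 0;38 0 0 1 0;38 0 0 0 0"

```text
clock: 22.6
eef_pos: [0.6279, 0.0037, 0.1526]
ee_rot: [-3.142, 0.0, 0.035]
force: [-0.1, 0.8, -2.4]
finger_gap: 0.0438
grasp_force: 30.0
```

send_rows --steps "38 0 0 0.5 0;38 0 0 0.5 0;38 0 0 0 0"

```text
clock: 22.9
eef_pos: [0.628, 0.0037, 0.1519]
ee_rot: [3.142, -0.0, 0.035]
force: [-0.3, 0.2, -2.7]
finger_gap: 0.0438
grasp_force: 30.0
```

send_rows --steps "38 0 0 0.5 0;38 0 0 0.5 0;38 0 0 0 0"

```text
clock: 23.2
eef_pos: [0.6279, 0.0037, 0.1517]
ee_rot: [3.141, -0.001, 0.035]
force: [-3.3, 0.9, 6.0]
finger_gap: 0.0437
grasp_force: 30.0
```

send_rows --steps "38 0 0 0.5 0;38 0 0 0.5 0;38 0 0 0 0"

```text
clock: 23.5
eef_pos: [0.6279, 0.0037, 0.1517]
ee_rot: [3.141, -0.001, 0.035]
force: [-6.8, -0.0, 12.8]
finger_gap: 0.044
grasp_force: 30.0
```

Seated on the floor at the expected height. Releasing and retreating.

send_rows --steps "38 0 0 -1 0;38 0 0 0 0;75 0 0 0 0;75 0 0 0 0;75 0 0 0 0;75 0 0 -15 0;75 0 0 -40 0;75 0 0 -45 0;75 -45 0 0 0;75 -45 0 0 0"

```text
clock: 24.5
eef_pos: [0.5378, 0.0004, 0.2517]
ee_rot: [3.141, -0.004, 0.036]
force: [0.8, -0.3, -0.8]
finger_gap: 0.075
grasp_force: 0.0
```

send_rows --steps "75 -45 0 0 0;75 -45 0 0 0;75 -45 0 0 0;75 0 0 0 0;75 0 0 0 0"

```text
clock: 25.0
eef_pos: [0.4032, -0.0044, 0.2513]
ee_rot: [3.141, -0.002, 0.035]
force: [1.1, 0.4, 0.6]
finger_gap: 0.0748
grasp_force: 0.0
```

```bash
python3 pk.py; python3 -c "
from h import *
t=cv2.imread('pics/top_now.png');s=cv2.imread('pics/side_now.png')
c=np.zeros((600,800,3),np.uint8)
c[:300,:]=cv2.resize(t[142:202,220:380],None,fx=5,fy=5,interpolation=cv2.INTER_CUBIC)
c[300:,:]=cv2.resize(s[150:250,200:360],None,fx=5,fy=5,interpolation=cv2.INTER_CUBIC)[:300]
cv2.imwrite('pics/c5.png',c)
print(proj('top',[.6285,.004,.12]),proj('side',[.6285,.004,.12]))"
```

```text
side [276 175  20   6 100] [285.6 177.8]
side [283 195  12  29 270] [289.2 209.3]
side [286 230  10  23 170] [290.8 241.7]
side [301 267  23  37 303] [310.3 285.9]
top [253 153  11  17 173] [258.3 160.9]
top [287 158  10  13  96] [291.4 164.5]
top [341 158  15  11  55] [346.6 164.8]
top [316 165   9   9  61] [320.5 169. ]
top [283 285  20  23 178] [292.9 295.2]
[258.38658541 162.27263471] [284.79460392 177.64874076]
```

View pics/c5.png

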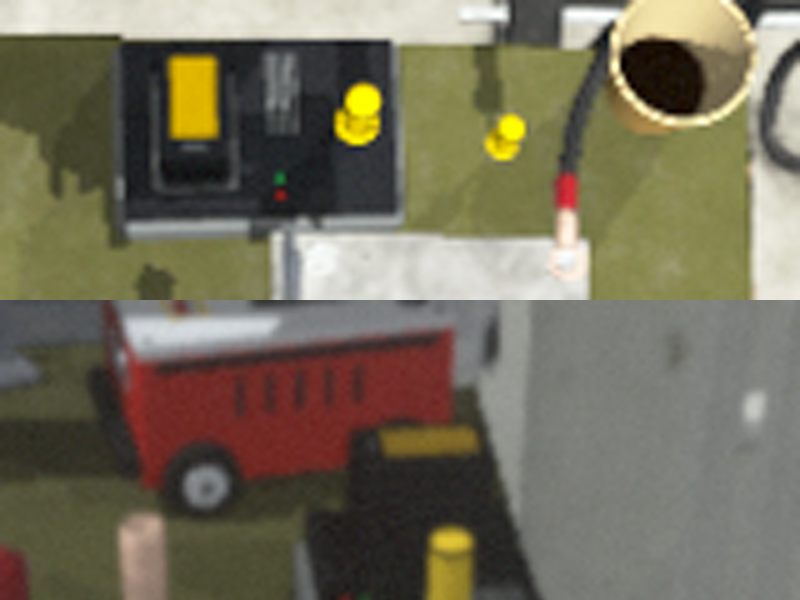

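The pack stands upright in the cradle, with its panel at top pixel (258.3,160.9). The key is home at (291.4,164.5), unchanged from the start, and the gripper is clear. Handing in.

```bash
python3 -c "
from cell import robot
print(robot.finish_job())"
```

```text
the job is handed in; nothing more can be done
None
```

The job is handed in at about 25 s (no verdict came back): the pack sprang free with the tab pressed at about 4 N, the key is fully home in its hole, the pack stands upright in the charger's cradle, and the arm is clear.

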